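# Slide the jig board under the engraver hood onto its hidden stop

## Task

Set the plywood jig board with the steel handle block flat on the laser engraver's bed, and slide it plate end first between the guides and under the low hood until it meets the hidden sprung stop inside. Push it against the stop for a moment with about 10 N, never loading the stop with more than 15 N, then let go and leave it lying straight and flat, still bearing on the stop. Do not bump the hood hard (under 15 N) and leave the other things on the table where they stand.

Things in the scene. Friction and masses are not known exactly. Their poses are not given: they have to be found in the camera images.
- jig_handle (a point): centre of the jig board's steel handle block, 28 mm above the board's underside. Block: 30 mm along the board (x), 36 mm wide (y), 40 mm high, standing on the 8 mm plywood plate. x axis: along the board to its nose, 165 mm ahead; the plate ends 25 mm behind. z up. It starts flat on the table, left or right of the engraver.
- jig_nose (a point): middle of the jig board's nose edge (the end away from the handle), half-way up the 8 mm plate; axes as for the handle
- jig: the jig board: plywood plate 190 x 64 x 8 mm with the steel block near one end; 0.3 to 0.6 kg, most of it in the block. Origin on the underside, under the block's centre; axes as for the handle. Its waxed underside takes about 1 to 2 N to slide; bearing down on it adds drag.
- machine: engraver bed, fixed aluminium plate 160 mm wide, 8 mm thick, on the table. Origin: middle of the tunnel mouth at table height. x: into the tunnel, away from the robot; y left. Bed from x = -290 to 160 mm. Two guides 10 mm high stand 68 mm apart from x = -60 mm on into the tunnel; before that they flare to about 90 mm apart at x = -128 mm; nearer the bed is bare.
- hood: the fixed hood over the lane; origin and axes as the bed's. From x = 0 to 120 mm, 150 mm wide, top 95 mm above the table, with a black box on it up to 145 mm (from x = 50 mm on). Its roof is 12 mm above the bed's surface, 4 mm over the plate; the lane inside is 68 mm wide.
- stop: bracket of the stop, behind the hood; origin and axes as the bed's. Its pad, out of sight in the tunnel, is set differently each time: the nose meets it at x = 35 to 90 mm and it must be felt. Sprung 4 N/mm from first touch, 14 mm travel, then solid; damped (3 N more at 20 mm/s). Let go, it eases the board back a few mm until friction holds it, still in touch.
- glue_jar: small glass jar (32 mm across, 60 tall) standing left of the engraver's guides; bystander; origin under its centre
- oil_can: small bottle (30 mm across, 70 tall) standing right of the hood; bystander; origin under its centre
- offcut: loose plywood board of the same outline as the jig board (190 x 64 x 8 mm) but WITHOUT a handle; bystander; origin 25 mm from one end, on the underside
- spool: small black filament spool lying flat (100 mm across, 45 tall); bystander; origin under its centre
- mug: white mug (76 mm across, 85 tall); bystander; origin under its centre
Not all that is in view belongs to the job. What is shaped like the jig but red is not meant.

How it is judged:
On the way, in this order (a step that is already met when the one before it is completed fails the run):
1. the board's nose is 10 mm or more under the hood, straight and flat on the bed (y of jig_nose in the frame of machine between -0.006 and 0.006 m and angle between the x axis of jig and the x axis of machine, either way round below 0.07 rad and angle between jig's own z axis and vertical below 0.05 rad and x of jig_nose in the frame of machine above 0.01 m and z of jig_nose in the frame of machine below 0.016 m), for 0.1 s.
2. the board is pressed on the stop with more than 4 N for 0.3 s (contact force between jig and stop above 4 N), for 0.3 s.
At the end, for the whole second after the job is handed in: The jig board lies at rest, flat (within 0.05 rad) and straight in the lane (within 0.07 rad, nose within 6 mm of the lane's middle), its nose at least 28 mm inside the hood and still bearing on the stop's pad (over 0.1 N), and the robot has let go (y of jig_nose in the frame of machine between -0.006 and 0.006 m and angle between the x axis of jig and the x axis of machine, either way round below 0.07 rad and angle between jig's own z axis and vertical below 0.05 rad and x of jig_nose in the frame of machine above 0.028 m and z of jig_nose in the frame of machine below 0.015 m and contact force between jig and stop above 0.1 N and linear speed of jig below 0.01 m/s); the robot touches nothing.
It fails at once if the board loads the stop with more than 15 N (contact force between jig and stop above 15 N).
It fails at once if anything pushes on the hood with more than 15 N (contact force between hood and anything else above 15 N).
It fails at once if a bystander is moved by more than 30 mm (distance of any of glue_jar, oil_can, offcut, spool, mug from where it was at the start of the episode above 0.03 m).
It also fails if it takes over 69 s, if anything falls off the work surface, if the arm or the gripper's body presses on something with over 40 N, if the wrist force passes 120 N, or if a joint passes its speed limit or range.

## Robot

A 6-joint arm with a two-finger parallel gripper is mounted at the origin on the work surface. World frame = base frame: x ahead of the robot, y to its left, z up, the work surface at z = 0. Lengths are in m, angles in rad, forces in N, time in s.
With the tool pointing down it reaches from about 0.3 to 0.875 m from the base axis. Payload 6.4 kg.
Tool frame: the origin (TCP) lies at the very end of the fingers, on their centre line; the grasp point (between the pads) lies 19 mm behind it; x points along the fingers, y is the direction in which the jaws open and shut, and the axes are right-handed (so a half turn about x gives the same grasp; the last joint's range is limited). The gripper opens to 85 mm and grips with 20 to 120 N. Pads are 22 mm wide; open, the fingers measure 114 mm over their backs; the gripper's body (76 mm by 85 mm) begins 54 mm behind the grasp point. The pads swing forward as they close: fully open they stand 13 mm farther back than shut.
Start: joints at [-1.377, 0.181, 1.607, -0, 1.354, -0.206], TCP at [0.224, -0.53, 0.231] pointing down, gripper open.
Joint ranges: [-2.99, 2.99], [-0.89, 2.07], [0.3, 2.58], [-1.14, 4.28], [0, 2.63], [-3.12, 3.12]. Speed limits (rad/s): [2.57, 2.57, 3.01, 3.14, 3.14, 3.14].

## Interface

Orientations are given as a unit quaternion [w, x, y, z].
In Python, from bench import status, optics, hand_in gives the robot as it stands. The module is installed in compiled form; this text tells all that it offers.
- The arm moves only by the shell command python3 -m jog 'ROWS'. ROWS is JSON, one flat list of numbers, 5 for each row, row after row: the shift along the tool's x, y, z in mm, then the turn about the tool's x in degrees, then the opening in per cent of the stroke, from 0 (shut) to 100 (fully open). In form: [tx, ty, tz, yaw, gripper, tx, ty, tz, yaw, gripper, ...]. A call has exactly 5 rows; each row is the pose to reach, as a shift and turn from the pose commanded when the call began, along the tool's axes at that moment; what a row does not reach only later rows make up. A row lasts 1/10 s, in which the tool goes at most 50 mm and 8.59 degrees, less where a joint would pass 70% of its speed; a pose out of reach is approached as far as the arm can. A call with a gripper value outside its range is refused whole. The fingers move at their own pace and stop on an object; the grip force is fixed at half the most. Time passes only in rows, so rows that repeat a pose let the fingers close, or fill a call up. It gives the time, the measured TCP pose, the force and the opening at its end, in the units of the state.
- status.get_obs(): the state, without advancing time (a new reading comes with each control period).
- optics.camera(name): name is "scene" or "top" or "wrist"; returns the picture (384x512x3 uint8, red, green, blue); there is no depth.
- optics.get_calibration(name): a dict with "vertical_fov" (degrees; the focal length in pixels is half the picture's height over the tangent of half this angle, whatever the lens; pixels are square), "cx", "cy" (the principal point, pixels), "extrinsics" (4x4, takes a point from camera to world coordinates). Camera axes: x right, y up, looking along -z (the intrinsics and any distortion apply to the point x, -y, -z); pixel columns grow to the right and rows downward; lengths in m; the calibration is good to about 2 mm. A picture is of the moment at which its call begins: read the wrist's pose just before it. get_calibration takes no time and is no camera call; for the wrist camera it gives the pose at the moment of the call.
- hand_in(): hands the job in, once; it reports no verdict.
The state is a dict: "time_s": time; "q": joint angles; "dq": joint speeds; "joint_efforts": joint torques, N m; "eef_pos": TCP position; "eef_rot": TCP orientation; "wrist_force": force on the tool from outside, world axes, zero at the start; "torque": the same for the moment, N m; "opening": opening from 0.0 (shut) to 1.0 (fully open).
Only numpy, scipy, OpenCV 4.12 (cv2) and the standard library are available. Lean on these libraries where they do the work, as an engineer would, in place of code of your own. Each camera call takes 0.05 s, during which the arm holds its last target. There are 200 camera calls.

## Working session

There is one attempt and no reset: what is moved stays moved. The work goes in short steps, Python scripts to look and compute and a shell command to move; the robot and the scene stay as the last step left them, time stands still between calls to the robot, and variables do not carry over. Pictures are saved under pics/ and viewed, on a budget of 10 in all, crops included, one or two more only if the job needs it, and the job is handed in when it is done.

```bash
mkdir -p pics
python3 - <<'E'
from bench import status, optics
import cv2, numpy as np
o=status.get_obs(); print({k:np.round(v,3).tolist() for k,v in o.items()})
for n in("scene","top"):
    im=optics.camera(n); cv2.imwrite(f"pics/{n}0.png",im[...,::-1])
    c=optics.get_calibration(n); print(n,{k:np.round(v,4).tolist() if not isinstance(v,str) else v for k,v in c.items()})
c=optics.get_calibration("wrist");print(c)
E
```

```text
{'time_s': 0.0, 'q': [-1.377, 0.182, 1.608, 0.0, 1.354, -0.206], 'dq': [0.001, -0.0, 0.001, 0.001, -0.0, -0.001], 'joint_efforts': [-0.0, -44.487, -35.134, -0.0, 0.009, 0.0], 'eef_pos': [0.224, -0.529, 0.23], 'eef_rot': [0.14, 0.693, 0.141, -0.693], 'wrist_force': [-0.087, -0.473, 1.128], 'torque': [-0.045, -0.001, -0.056], 'opening': 0.999}
scene {'vertical_fov': 53.0738, 'cx': 257.9446, 'cy': 190.737, 'extrinsics': [[-0.1569, -0.7408, 0.6531, 1.2163], [0.9876, -0.1141, 0.1078, 0.1045], [-0.0053, 0.6619, 0.7496, 0.7812], [0.0, 0.0, 0.0, 1.0]]}
top {'vertical_fov': 56.3825, 'cx': 262.3712, 'cy': 196.6099, 'extrinsics': [[0.0214, 0.9978, -0.0632, 0.546], [-0.9996, 0.0201, -0.0215, -0.0202], [-0.0202, 0.0637, 0.9978, 1.0028], [0.0, 0.0, 0.0, 1.0]]}
{'vertical_fov': 63.83005417426433, 'cx': 254.18907542887428, 'cy': 192.56716103998676, 'extrinsics': array([[ 0.3908553 ,  0.88023915,  0.26909324,  0.29196379],
       [-0.9204509 ,  0.37425752,  0.11270071, -0.50107466],
       [-0.00150659, -0.29173679,  0.95649745,  0.3721288 ],
       [ 0.        ,  0.        ,  0.        ,  1.        ]])}
```

View pics/top0.png

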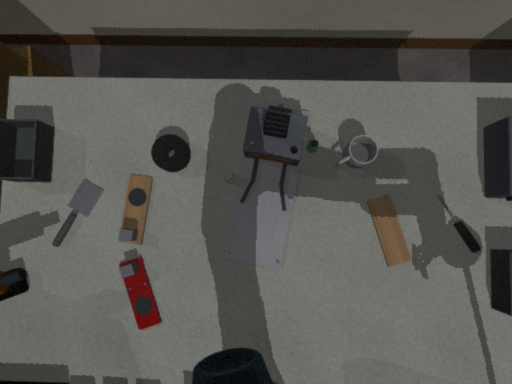

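View pics/scene0.png

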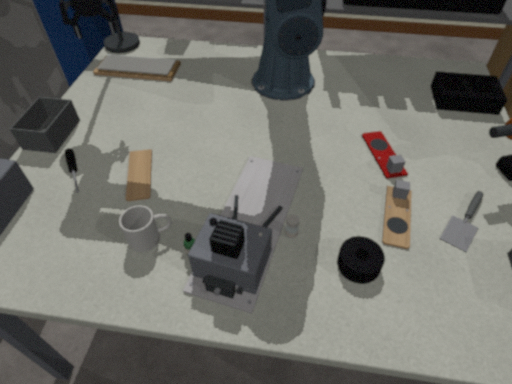

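The top view shows several candidates:
- Wood board with grey block at (127,234), which is the jig.
- Red one at (140,293), a decoy.
- Plain wood at (389,230), the offcut.
- Spatula at (85,200), unrelated.

I choose the wood board with the block, its nose pointing up in the image. Hood at (277,135), bed down to row 265, jar near (232,180), spool (171,153).

```bash
cat > h.py <<'E'
import cv2, numpy as np
from bench import status, optics
def ray(c,px,z,H=384):
    f=H/2/np.tan(np.radians(c["vertical_fov"])/2); E=np.array(c["extrinsics"])
    p=np.atleast_2d(np.array(px,float))
    d=np.c_[(p[:,0]-c["cx"])/f,-(p[:,1]-c["cy"])/f,-np.ones(len(p))]@E[:3,:3].T
    return E[:3,3]+d*((z-E[2,3])/d[:,2:])
def proj(c,P,H=384):
    f=H/2/np.tan(np.radians(c["vertical_fov"])/2); E=np.array(c["extrinsics"])
    q=(np.atleast_2d(P)-E[:3,3])@E[:3,:3]
    return np.c_[c["cx"]-f*q[:,0]/q[:,2],c["cy"]+f*q[:,1]/q[:,2]]
E
python3 - <<'E'
from h import *
im=cv2.imread("pics/top0.png"); c=optics.get_calibration("top")
hsv=cv2.cvtColor(im,cv2.COLOR_BGR2HSV)
m=cv2.inRange(hsv,(8,70,60),(25,255,255)); m[:100]=0
m=cv2.morphologyEx(m,cv2.MORPH_CLOSE,np.ones((3,3)))
for k in cv2.findContours(m,0,2)[0]:
    if cv2.contourArea(k)>200:
        r=cv2.minAreaRect(k); b=cv2.boxPoints(r); w=ray(c,b,.008); print(r,"\n",b.round(1).tolist(),w[:,:2].round(4).tolist(),[np.linalg.norm(w[i]-w[(i+1)%4]).round(4) for i in range(4)])
cr=cv2.resize(im[90:275,90:325],None,fx=3.2,fy=3.2,interpolation=cv2.INTER_CUBIC)
cv2.imwrite("pics/crop1.png",cv2.convertScaleAbs(cr,alpha=1.5))
E
```

```text
((388.05126953125, 229.65719604492188), (69.52728271484375, 23.49955940246582), 71.93952178955078) 
 [[366.1000061035156, 200.1999969482422], [388.3999938964844, 193.0], [410.0, 259.1000061035156], [387.70001220703125, 266.3999938964844]] [[0.6047, -0.2858], [0.6262, -0.3472], [0.4463, -0.4055], [0.4252, -0.3449]] [np.float64(0.065), np.float64(0.189), np.float64(0.0642), np.float64(0.189)]
((135.2567596435547, 209.04202270507812), (22.985204696655273, 68.04051208496094), 9.293309211730957) 
 [[118.4000015258789, 240.8000030517578], [129.39999389648438, 173.60000610351562], [152.10000610351562, 177.3000030517578], [141.10000610351562, 244.5]] [[0.4778, 0.3994], [0.6664, 0.3771], [0.6571, 0.3124], [0.469, 0.3354]] [np.float64(0.1899), np.float64(0.0654), np.float64(0.1895), np.float64(0.0646)]
```

View pics/crop1.png

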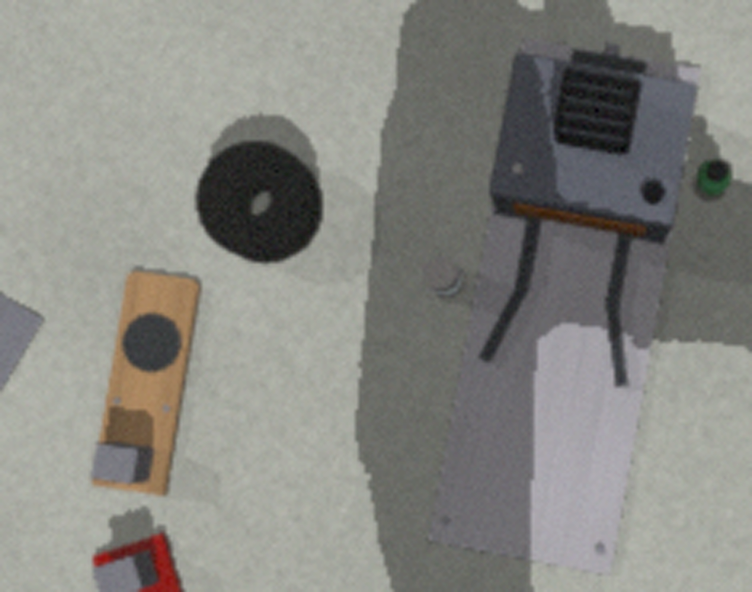

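Close crop: wood board with grey block at crop (122,462), black disc at (152,342), nose at the top: it is the jig. The bed's near corners are at about (430,541) and (610,573), the guide flare tips at (485,358) and (622,385), and the jar at (447,280).

Run:
```python
from h import *
c=optics.get_calibration("top")
cr=lambda *p:np.array(p)/3.2+90
def g(n,z,*p): print(n,ray(c,cr(*p),z)[:,:2].round(4).tolist())
g("near corners",.008,(430,541),(610,573))
g("left edge",.008,(490,225),(430,541)); g("right edge",.008,(650,340),(610,573))
g("tips",.018,(485,358),(622,385)); g("guideL",.018,(534,222),(524,290)); g("guideR",.018,(625,238),(613,300))
g("hoodtop",.095,(494,195),(667,238),(697,82),(517,52)); g("jar",.06,(447,275)); g("spool",.045,(260,200)); g("oil",.07,(717,170))
g("block top",.048,(93,443),(137,447),(134,482),(93,478))
```

```text
near corners [[0.4343, 0.1024], [0.4108, -0.0531]]
left edge [[0.7099, 0.0574], [0.4343, 0.1024]]
right edge [[0.6118, -0.0842], [0.4108, -0.0531]]
tips [[0.5927, 0.0581], [0.5719, -0.0602]]
guideL [[0.7116, 0.0185], [0.6522, 0.0258]]
guideR [[0.6991, -0.0605], [0.645, -0.0511]]
hoodtop [[0.7199, 0.048], [0.6877, -0.0908], [0.8144, -0.113], [0.8368, 0.0323]]
jar [[0.6589, 0.088]]
spool [[0.7217, 0.2504]]
oil [[0.7486, -0.1329]]
block top [[0.5134, 0.3823], [0.5109, 0.3451], [0.4817, 0.3463], [0.4843, 0.381]]
```

```bash
cat >> h.py <<'E'
from scipy.spatial.transform import Rotation as R
def tool():
    o=status.get_obs(); w,x,y,z=o["eef_rot"]; return o,np.array(o["eef_pos"]),R.from_quat([x,y,z,w]).as_matrix()
def plan(P,heading,name=""):
    """shift (mm, tool axes) to world P, and yaw about tool x to bring tool y onto heading (deg), two choices"""
    o,p,M=tool(); s=M.T@(np.array(P)-p)*1000
    h=np.radians(heading); d=M.T@np.array([np.cos(h),np.sin(h),0])
    a=np.degrees(np.arctan2(d[2],d[1])); print(name,"shift",s.round(1),"yaw",round(a,1),"or",round(a-180*np.sign(a),1))
E
python3 - <<'E'
from h import *
o,p,M=tool(); c=optics.get_calibration("wrist")
print(M.round(3)); print("cam in tool mm",(M.T@(c["extrinsics"][:3,3]-p)*1000).round(1)); print("view dir tool",(M.T@-c["extrinsics"][:3,2]).round(2))
plan([.498,.364,.15],-6.9,"pick")
E
```

```text
[[-0.     0.389 -0.921]
 [ 0.002 -0.921 -0.389]
 [-1.    -0.002 -0.   ]]
cam in tool mm [-141.6    0.5  -73.8]
view dir tool [0.96 0.   0.29]
pick shift [  81.8 -715.9 -600.3] yaw -60.2 or 119.8
```

```bash
for i in 1; do
python3 -m jog '[4,-36,-30,0,100, 8,-72,-60,0,100, 12,-107,-90,0,100, 16,-143,-120,0,100, 20,-179,-150,0,100]'
python3 -m jog '[4,-36,-30,0,80, 8,-72,-60,0,80, 12,-107,-90,0,80, 16,-143,-120,0,80, 20,-179,-150,0,80]'
python3 -m jog '[4,-36,-30,0,65, 8,-72,-60,0,65, 12,-107,-90,0,65, 16,-143,-120,0,65, 20,-179,-150,0,65]'
python3 -m jog '[4,-36,-30,0,65, 8,-72,-60,0,65, 12,-107,-90,0,65, 16,-143,-120,0,65, 20,-179,-150,0,65]'
python3 -m jog '[0,0,0,-6,65, 0,0,0,-12,65, 0,0,0,-18,65, 0,0,0,-24,65, 0,0,0,-30,65]'
python3 -m jog '[0,0,0,-6,65, 0,0,0,-12,65, 0,0,0,-18,65, 0,0,0,-24,65, 0,0,0,-30,65]'
done
python3 - <<'E'
from h import *
im=optics.camera("wrist"); c=optics.get_calibration("wrist"); cv2.imwrite("pics/w1.png",im[...,::-1])
o,p,M=tool(); print(p.round(4),M.round(3).tolist(),o["q"])
plan([.498,.364,.014],-6.9)
m=cv2.inRange(cv2.cvtColor(im,cv2.COLOR_RGB2HSV),(8,60,60),(25,255,255))
for k in cv2.findContours(m,0,2)[0]:
    if cv2.contourArea(k)>800:
        b=cv2.boxPoints(cv2.minAreaRect(k)); print(b.round().tolist(), ray(c,b,.008)[:,:2].round(4).tolist())
print("expected handle top px",proj(c,[.498,.364,.048]))
E
```

```text
time_s: 0.6
eef_pos: [0.2924, -0.3044, 0.2107]
eef_rot: [0.14, 0.693, 0.14, -0.693]
wrist_force: [0.8, 0.1, 0.5]
opening: 1.005
time_s: 1.1
eef_pos: [0.3608, -0.0813, 0.1911]
eef_rot: [0.14, 0.693, 0.14, -0.693]
wrist_force: [1.0, -0.3, 0.2]
opening: 0.795
time_s: 1.6
eef_pos: [0.4293, 0.1423, 0.171]
eef_rot: [0.141, 0.693, 0.141, -0.693]
wrist_force: [1.9, -1.3, -0.1]
opening: 0.651
time_s: 2.1
eef_pos: [0.4977, 0.3653, 0.1505]
eef_rot: [-0.141, -0.693, -0.14, 0.693]
wrist_force: [0.1, -0.7, -0.1]
opening: 0.648
time_s: 2.6
eef_pos: [0.4974, 0.3633, 0.1506]
eef_rot: [-0.316, -0.632, -0.316, 0.633]
wrist_force: [-0.6, 0.2, 0.7]
opening: 0.649
time_s: 3.1
eef_pos: [0.4975, 0.3633, 0.1507]
eef_rot: [-0.469, -0.529, -0.469, 0.529]
wrist_force: [0.5, 0.2, 0.2]
opening: 0.65
[0.4974 0.3633 0.1507] [[-0.001, 0.993, -0.114], [-0.0, -0.114, -0.993], [-1.0, -0.001, 0.001]] [ 4.38325598e-01  3.49907221e-01  1.56803948e+00 -1.72970831e-06
  1.22474588e+00  5.52721625e-01]
 shift [136.7   0.6  -0.9] yaw 0.3 or -179.7
[[229.0, 143.0], [432.0, 140.0], [433.0, 206.0], [230.0, 209.0]] [[0.4776, 0.4002], [0.663, 0.3819], [0.6674, 0.3172], [0.4697, 0.3364]]
expected handle top px [[255.06763736 190.54393902]]
```

View pics/w1.png

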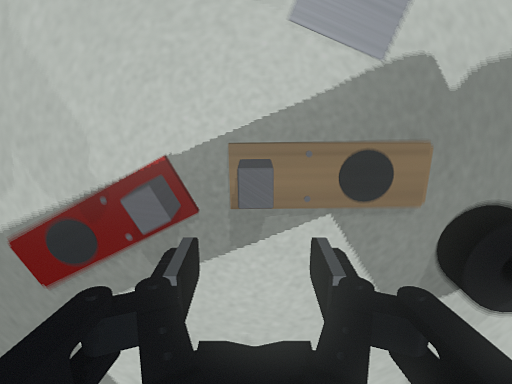

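Wrist view: the block's top face is centred at about (255,188), where (255,190) was predicted. The red decoy at left (150,200) stays clear of the fingers. I descend, grip and lift.

```bash
python3 -m jog '[20,0,0,0,65, 45,0,0,0,65, 70,0,0,0,65, 90,0,0,0,65, 105,0,-1,0,65]'|grep -v rot
python3 -m jog '[8,0,0,0,65, 16,0,0,0,65, 24,0,0,0,65, 30,0,0,0,65, 30,0,0,0,65]'|grep -v rot
python3 -m jog '[0,0,0,0,45, 0,0,0,0,25, 0,0,0,0,20, 0,0,0,0,20, 0,0,0,0,20]'|grep -v rot
python3 -m jog '[0,0,0,0,20, 0,0,0,0,20, 0,0,0,0,20, -2,0,0,0,20, -5,0,0,0,20]'|grep -v rot
python3 -m jog '[-10,0,0,0,20, -25,0,0,0,20, -45,0,0,0,20, -65,0,0,0,20, -80,0,0,0,20]'
python3 - <<'E'
from h import *
h=np.radians(-9.0); u=np.array([np.cos(h),np.sin(h)]); mouth=np.array([.709,-.0207])
P=mouth-.26*u; plan([*P,.10],-9.0,"to bed -260")
E
```

```text
time_s: 3.65
eef_pos: [0.4969, 0.3639, 0.0443]
wrist_force: [-0.4, -0.4, -0.4]
opening: 0.648
time_s: 4.15
eef_pos: [0.4975, 0.3642, 0.0156]
wrist_force: [-0.3, 0.2, 0.8]
opening: 0.649
time_s: 4.65
eef_pos: [0.4985, 0.3647, 0.0171]
wrist_force: [0.7, -0.0, 4.8]
opening: 0.34
time_s: 5.15
eef_pos: [0.4965, 0.3637, 0.02]
wrist_force: [-1.1, 0.2, -4.6]
opening: 0.342
time_s: 5.65
eef_pos: [0.4987, 0.3648, 0.1039]
eef_rot: [0.468, 0.531, 0.468, -0.529]
wrist_force: [0.3, -0.4, -4.7]
opening: 0.345
to bed -260 shift [  3.4  -3.6 347.9] yaw 1.9 or -178.1
```

```bash
python3 -m jog '[0,0,30,0,20, 0,0,70,0,20, 0,0,110,0,20, 0,-1,150,0,20, 0,-2,190,0,20]'|grep -v rot
python3 -m jog '[0,0,40,0,20, 0,0,80,0,20, 0,-1,120,0,20, 0,-2,145,0.8,20, 0,-2,158,1.9,20]'|grep -v rot
python3 -m jog '[0,0,0,0,20, 0,0,0,0,20, 0,0,0,0,20, 0,0,0,0,20, 0,0,0,0,20]'
python3 - <<'E'
from h import *
for n in("wrist","top"):
    o,p,M=tool(); im=optics.camera(n); cv2.imwrite(f"pics/{n}2.png",im[...,::-1])
    if n=="wrist": np.save("w2.npy",np.array(optics.get_calibration(n)["extrinsics"]))
print(p.round(4),M.round(3).tolist(),o["q"])
im=cv2.imread("pics/top2.png")[90:275,180:320]
a=cv2.resize(im,None,fx=2.9,fy=2.9,interpolation=cv2.INTER_CUBIC); b=cv2.imread("pics/wrist2.png"); 
cv2.imwrite("pics/top2c.png",cv2.convertScaleAbs(a,alpha=1.5))
E
```

```text
time_s: 6.15
eef_pos: [0.4723, 0.1748, 0.1022]
wrist_force: [0.3, -0.6, -4.5]
opening: 0.343
time_s: 6.65
eef_pos: [0.451, 0.0176, 0.1022]
wrist_force: [0.5, 0.2, -5.0]
opening: 0.342
time_s: 7.15
eef_pos: [0.451, 0.0204, 0.1012]
eef_rot: [-0.46, -0.537, -0.46, 0.537]
wrist_force: [-0.5, 0.3, -4.7]
opening: 0.344
[0.451  0.0202 0.1012] [[-0.0, 0.988, -0.155], [0.0, -0.155, -0.988], [-1.0, -0.0, -0.0]] [-2.19289501e-01  7.36160285e-02  2.01830259e+00  6.97509896e-05
  1.04989340e+00 -6.35849034e-02]
```

View pics/wrist2.png

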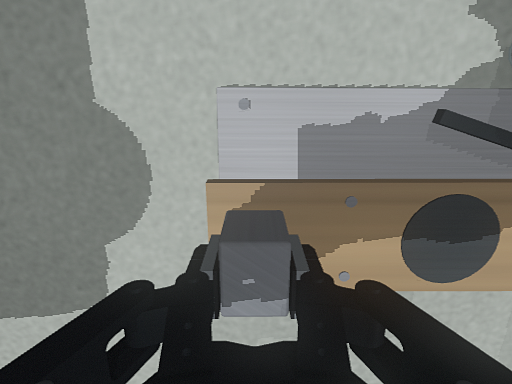

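View pics/top2c.png

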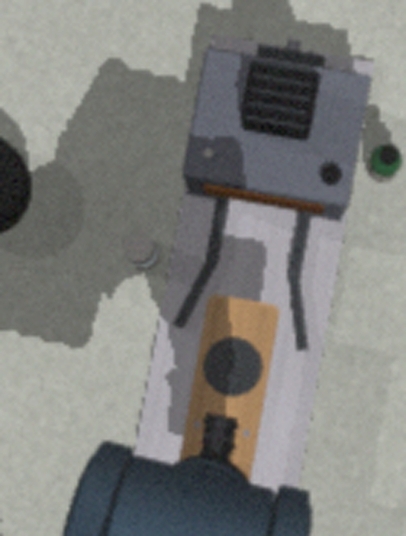

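Wrist view: the board's edge at row 180 runs parallel to the bed's left edge at row 87, whose near corner is at (218,87). The top crop shows the nose corners at (210,297) and (278,308) lying between the flared guides.

Run:
```python
from h import *
c=optics.get_calibration("wrist"); c["extrinsics"]=np.load("w2.npy"); t=optics.get_calibration("top")
im=cv2.imread("pics/wrist2.png"); g=cv2.cvtColor(im,cv2.COLOR_BGR2GRAY).astype(int)
# subpixel rows of bed edge and board edges: strongest vertical gradient near guess
def edge(cols,r0,r1):
    out=[]
    for x in cols:
        col=cv2.GaussianBlur(im.astype(np.float32),(3,3),0)[:,x].astype(float); d=np.abs(np.diff(col,axis=0)).sum(1)[r0:r1]; out.append((x,r0+d.argmax()+.5))
    out=np.array(out); k=np.polyfit(out[:,0],out[:,1],1)
    res=out[:,1]-np.polyval(k,out[:,0]); o2=out[abs(res)<2]; k=np.polyfit(o2[:,0],o2[:,1],1); return k,len(o2)
U=lambda a:np.degrees(np.arctan2(a[1,1]-a[0,1],a[1,0]-a[0,0]))
L,n=edge(range(225,330,3),80,95); a=ray(c,[(225,np.polyval(L,225)),(400,np.polyval(L,400))],.008); print("bed left",n,a[:,:2].round(4),U(a))
B,n=edge(range(215,390,3),176,190); zb=.0841
b=ray(c,[(215,np.polyval(B,215)),(380,np.polyval(B,380))],zb+.008); print("board left top/bot?",n,B,b[:,:2].round(4),U(b))
C,n=edge(range(330,500,3),284,298); d=ray(c,[(330,np.polyval(C,330)),(500,np.polyval(C,500))],zb+.008); print("board right",n,C,d[:,:2].round(4),U(d))
h=np.radians(-9.);nrm=np.array([-np.sin(h),np.cos(h)]);print("lateral offsets along normal: bed L",a[:,:2]@nrm,"board",b[:,:2]@nrm,d[:,:2]@nrm)
print("corner near L",ray(c,[(218,87)],.008))
q=lambda *p:np.array(p)/2.9+[180,90]
def G(n,z,*p):
    w=ray(t,q(*p),z)[:,:2]; print(n,w.round(4).tolist(),"lat",(w@nrm).round(4))
G("nose",zb+.008,(210,297),(278,308)); G("guideL in",.018,(227,200),(219,255)); G("guideR in",.018,(294,212),(288,265)); G("bedR",.008,(341,220),(304,480)); G("bedL",.008,(183,210),(137,450))
print("grasp lat",tool()[1][:2]@nrm)
```

```text
bed left 32 [[0.4427 0.1052]
 [0.5672 0.0843]] -9.531314438106595
board left top/bot? 59 [2.19957996e-16 1.78500000e+02] [[0.4367 0.0579]
 [0.5189 0.0452]] -8.808620038296121
board right 39 [1.73120671e-02 2.82529358e+02] [[ 0.4888 -0.0148]
 [ 0.5837 -0.0314]] -9.92971620382543
lateral offsets along normal: bed L [0.17319938 0.17202922] board [0.12551204 0.12578985] [0.06184679 0.06028351]
corner near L [[0.43754422 0.1048743  0.008     ]]
nose [[0.6139, 0.0251], [0.6054, -0.0349]] lat [0.1208 0.0602]
guideL in [[0.7128, 0.0146], [0.6598, 0.0211]] lat [0.126  0.1241]
guideR in [[0.7024, -0.0496], [0.6515, -0.0448]] lat [0.0609 0.0576]
bedR [[0.6971, -0.0953], [0.4479, -0.064]] lat [0.0149 0.0068]
bedL [[0.704, 0.0573], [0.4726, 0.0955]] lat [0.1668 0.1682]
grasp lat 0.09036671006119315
```

```bash
python3 -m jog '[15,0,0,0,20, 30,0,-0.5,0,20, 45,0,-0.5,0,20, 58,0,-0.5,0,20, 66,0,-0.5,0,20]'|grep -v rot
python3 -m jog '[3,0,0,0,20, 5,0,0,0,20, 7,0,0,0,20, 8,0,0,0,20, 8,0,0,0,20]'|grep -v rot
python3 -m jog '[0.5,0,0,0,20, 1,0,0,0,20, 1,0,0,0,20, 1,0,0,0,20, 1,0,0,0,20]'|grep -v rot
```

```text
time_s: 7.75
eef_pos: [0.4505, 0.0203, 0.0343]
wrist_force: [0.0, 0.2, -5.0]
opening: 0.341
time_s: 8.25
eef_pos: [0.4513, 0.02, 0.0275]
wrist_force: [-0.4, -0.7, -5.1]
opening: 0.343
time_s: 8.75
eef_pos: [0.4511, 0.02, 0.0263]
wrist_force: [0.3, 0.2, -4.9]
opening: 0.342
```

```bash
python3 -m jog '[0.5,0,0,0,20, 1,0,0,0,20, 1,0,0,0,20, 1,0,0,0,20, 1,0,0,0,20]'|grep -v rot
python3 -m jog '[0.5,0,0,0,20, 0.8,0,0,0,20, 0.8,0,0,0,20, 0.8,0,0,0,20, 0.8,0,0,0,20]'|grep -v rot
```

```text
time_s: 9.25
eef_pos: [0.4511, 0.0201, 0.0253]
wrist_force: [0.1, 0.1, -4.3]
opening: 0.341
time_s: 9.75
eef_pos: [0.4513, 0.02, 0.025]
wrist_force: [-3.7, 0.9, 5.5]
opening: 0.343
```

```bash
python3 -m jog '[0,0,0,0,38, -1,0,0,0,42, -1,0,0,0,42, -1,0,0,0,42, -1,0,0,0,42]'|grep -v rot
python3 -m jog '[0,2,0,0,42, 0,4,0,0,42, 0,7,0,0,42, 0,10,0,0,42, 0,13,0,0,42]'|grep -v rot
python3 -m jog '[0,4,0,0,42, 0,8,0,0,42, 0,12,0,0,42, 0,16,0,0,42, 0,20,0,0,42]'|grep -v rot
python3 - <<'E'
from h import *
im=optics.camera("wrist")[...,::-1]; a=optics.camera("top")[90:275,180:320,::-1]
a=cv2.convertScaleAbs(cv2.resize(a,None,fx=2.07,fy=2.07,interpolation=cv2.INTER_CUBIC),alpha=1.5)[:384]
a=cv2.copyMakeBorder(a,0,384-a.shape[0],0,0,cv2.BORDER_CONSTANT); cv2.imwrite("pics/p3.png",np.hstack([im,a])[:,:800])
E
```

```text
time_s: 10.25
eef_pos: [0.4512, 0.02, 0.0255]
wrist_force: [-0.7, 0.1, 0.3]
opening: 0.422
time_s: 10.75
eef_pos: [0.464, 0.018, 0.0253]
wrist_force: [-1.5, 0.3, 1.3]
opening: 0.418
time_s: 11.25
eef_pos: [0.484, 0.0148, 0.0254]
wrist_force: [-1.8, 0.3, -1.6]
opening: 0.421
```

View pics/p3.png

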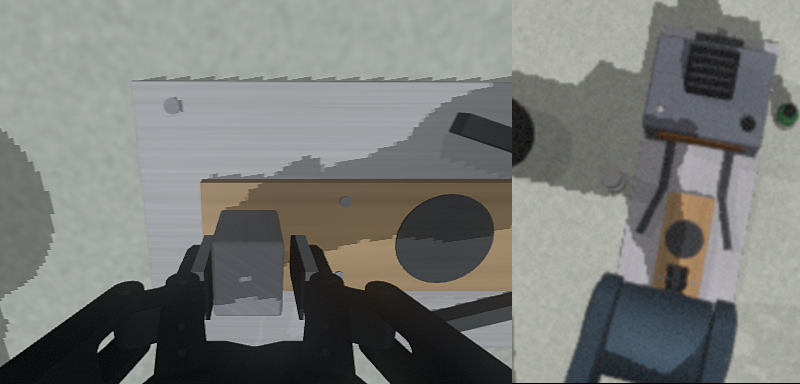

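The wrist half shows the rear pad against the block, with the board straight and flat on the bed. The top half shows the nose centred between the guides.

```bash
python3 -m jog '[0,4,0,0,42, 0,8,0,0,42, 0,12,0,0,42, 0,16,0,0,42, 0,20,0,0,42]'|grep -v rot
python3 -m jog '[0,4,0,0,42, 0,8,0,0,42, 0,12,0,0,42, 0,16,0,0,42, 0,20,0,0,42]'|grep -v rot
python3 -m jog '[0,3,0,0,42, 0,6,0,0,42, 0,9,0,0,42, 0,12,0,0,42, 0,15,0,0,42]'|grep -v rot
```

```text
time_s: 11.85
eef_pos: [0.5037, 0.0117, 0.0255]
wrist_force: [-1.6, 0.3, 1.5]
opening: 0.419
time_s: 12.35
eef_pos: [0.5235, 0.0086, 0.0255]
wrist_force: [-2.2, 0.8, 1.5]
opening: 0.419
time_s: 12.85
eef_pos: [0.5382, 0.0063, 0.0255]
wrist_force: [-2.8, 0.4, 2.3]
opening: 0.423
```

```bash
for k in 1 ; do
python3 -m jog '[0,2,0,0,42, 0,4,0,0,42, 0,7,0,0,42, 0,10,0,0,42, 0,12,0,0,42]'|grep -v rot
python3 -m jog '[0,2,0,0,42, 0,4,0,0,42, 0,7,0,0,42, 0,10,0,0,42, 0,12,0,0,42]'|grep -v rot
python3 -m jog '[0,1.5,0,0,42, 0,3,0,0,42, 0,4.5,0,0,42, 0,6,0,0,42, 0,7,0,0,42]'|grep -v rot
done
```

```text
time_s: 13.35
eef_pos: [0.5502, 0.0043, 0.0254]
wrist_force: [-2.4, 1.1, 2.1]
opening: 0.419
time_s: 13.85
eef_pos: [0.5621, 0.0025, 0.0255]
wrist_force: [-2.2, 0.4, 0.7]
opening: 0.421
time_s: 14.35
eef_pos: [0.5688, 0.0014, 0.0255]
wrist_force: [-0.7, 1.4, -0.4]
opening: 0.418
```

```bash
cat > ok.py <<'E'
import sys
from h import *
o=status.get_obs(); f=np.array(o["wrist_force"]); h=np.radians(-9.); u=np.array([np.cos(h),np.sin(h)])
fx=-f[:2]@u; s=np.array(o["eef_pos"])[:2]@u; print(round(o["time_s"],2),"along",round(s*1000,1),"push",round(fx,2),"fz",round(f[2],1)); sys.exit(fx>4.3)
E
J="python3 -m jog"
$J '[0,0.5,0,0,42, 0,1,0,0,42, 0,1.5,0,0,42, 0,2,0,0,42, 0,2.5,0,0,42]' >/dev/null && python3 ok.py &&
$J '[0,0.5,0,0,42, 0,1,0,0,42, 0,1.5,0,0,42, 0,2,0,0,42, 0,2.5,0,0,42]' >/dev/null && python3 ok.py &&
$J '[0,0.5,0,0,42, 0,1,0,0,42, 0,1.5,0,0,42, 0,2,0,0,42, 0,2.5,0,0,42]' >/dev/null && python3 ok.py &&
$J '[0,0.5,0,0,42, 0,1,0,0,42, 0,1.5,0,0,42, 0,2,0,0,42, 0,2.5,0,0,42]' >/dev/null && python3 ok.py &&
$J '[0,0.5,0,0,42, 0,1,0,0,42, 0,1.5,0,0,42, 0,2,0,0,42, 0,2.5,0,0,42]' >/dev/null && python3 ok.py &&
$J '[0,0.5,0,0,42, 0,1,0,0,42, 0,1.5,0,0,42, 0,2,0,0,42, 0,2.5,0,0,42]' >/dev/null && python3 ok.py
```

```text
14.85 along 563.9 push 1.65 fz -1.1False
```

```bash
sed -i 's/sys.exit(fx>4.3)/sys.exit(int(fx>4.3))/' ok.py
J="python3 -m jog"
$J '[0,0.5,0,0,42, 0,1,0,0,42, 0,1.5,0,0,42, 0,2,0,0,42, 0,2.5,0,0,42]' >/dev/null && python3 ok.py &&
$J '[0,0.5,0,0,42, 0,1,0,0,42, 0,1.5,0,0,42, 0,2,0,0,42, 0,2.5,0,0,42]' >/dev/null && python3 ok.py &&
$J '[0,0.5,0,0,42, 0,1,0,0,42, 0,1.5,0,0,42, 0,2,0,0,42, 0,2.5,0,0,42]' >/dev/null && python3 ok.py &&
$J '[0,0.5,0,0,42, 0,1,0,0,42, 0,1.5,0,0,42, 0,2,0,0,42, 0,2.5,0,0,42]' >/dev/null && python3 ok.py &&
$J '[0,0.5,0,0,42, 0,1,0,0,42, 0,1.5,0,0,42, 0,2,0,0,42, 0,2.5,0,0,42]' >/dev/null && python3 ok.py &&
$J '[0,0.5,0,0,42, 0,1,0,0,42, 0,1.5,0,0,42, 0,2,0,0,42, 0,2.5,0,0,42]' >/dev/null && python3 ok.py &&
$J '[0,0.5,0,0,42, 0,1,0,0,42, 0,1.5,0,0,42, 0,2,0,0,42, 0,2.5,0,0,42]' >/dev/null && python3 ok.py &&
$J '[0,0.5,0,0,42, 0,1,0,0,42, 0,1.5,0,0,42, 0,2,0,0,42, 0,2.5,0,0,42]' >/dev/null && python3 ok.py
```

```text
15.35 along 566.5 push 1.9 fz -1.1
15.85 along 568.9 push 1.7 fz -1.4
16.35 along 571.4 push 1.69 fz -1.2
16.85 along 574.0 push 1.01 fz -1.4
17.35 along 576.4 push 0.71 fz -1.9
17.85 along 578.9 push 2.05 fz -1.0
18.35 along 581.4 push 0.98 fz -0.6
18.85 along 583.9 push 1.22 fz -0.4
```

```bash
J="python3 -m jog"
$J '[0,0.5,0,0,42, 0,1,0,0,42, 0,1.5,0,0,42, 0,2,0,0,42, 0,2.5,0,0,42]' >/dev/null && python3 ok.py &&
$J '[0,0.5,0,0,42, 0,1,0,0,42, 0,1.5,0,0,42, 0,2,0,0,42, 0,2.5,0,0,42]' >/dev/null && python3 ok.py &&
$J '[0,0.5,0,0,42, 0,1,0,0,42, 0,1.5,0,0,42, 0,2,0,0,42, 0,2.5,0,0,42]' >/dev/null && python3 ok.py &&
$J '[0,0.5,0,0,42, 0,1,0,0,42, 0,1.5,0,0,42, 0,2,0,0,42, 0,2.5,0,0,42]' >/dev/null && python3 ok.py &&
$J '[0,0.5,0,0,42, 0,1,0,0,42, 0,1.5,0,0,42, 0,2,0,0,42, 0,2.5,0,0,42]' >/dev/null && python3 ok.py &&
$J '[0,0.5,0,0,42, 0,1,0,0,42, 0,1.5,0,0,42, 0,2,0,0,42, 0,2.5,0,0,42]' >/dev/null && python3 ok.py &&
$J '[0,0.5,0,0,42, 0,1,0,0,42, 0,1.5,0,0,42, 0,2,0,0,42, 0,2.5,0,0,42]' >/dev/null && python3 ok.py &&
$J '[0,0.5,0,0,42, 0,1,0,0,42, 0,1.5,0,0,42, 0,2,0,0,42, 0,2.5,0,0,42]' >/dev/null && python3 ok.py &&
$J '[0,0.5,0,0,42, 0,1,0,0,42, 0,1.5,0,0,42, 0,2,0,0,42, 0,2.5,0,0,42]' >/dev/null && python3 ok.py &&
$J '[0,0.5,0,0,42, 0,1,0,0,42, 0,1.5,0,0,42, 0,2,0,0,42, 0,2.5,0,0,42]' >/dev/null && python3 ok.py
```

```text
19.35 along 586.4 push 1.45 fz -0.4
19.85 along 588.9 push 1.16 fz -0.5
20.35 along 591.4 push 1.71 fz -0.9
20.85 along 593.9 push 0.99 fz -0.3
21.35 along 596.4 push 1.56 fz -1.2
21.85 along 598.9 push 1.74 fz 0.5
22.35 along 601.4 push 1.22 fz -1.1
22.85 along 603.9 push 2.66 fz -0.4
23.35 along 606.4 push 1.61 fz -0.9
23.85 along 608.4 push 4.86 fz 2.9
```

```bash
J="python3 -m jog"
$J '[0,0.3,0,0,42, 0,0.6,0,0,42, 0,1,0,0,42, 0,1,0,0,42, 0,1,0,0,42]' >/dev/null; python3 ok.py
```

```text
24.35 along 608.9 push 6.81 fz 2.7
```

```bash
J="python3 -m jog"
$J '[0,0.3,0,0,42, 0,0.6,0,0,42, 0,1,0,0,42, 0,1,0,0,42, 0,1,0,0,42]' >/dev/null; python3 ok.py
```

```text
24.85 along 609.2 push 7.72 fz 6.3
```

```bash
J="python3 -m jog"
$J '[0,0.3,0,0,42, 0,0.6,0,0,42, 0,1,0,0,42, 0,1,0,0,42, 0,1,0,0,42]' >/dev/null; python3 ok.py
```

```text
25.35 along 609.6 push 10.58 fz 7.0
```

```bash
J="python3 -m jog"
$J '[0,0.3,0,0,42, 0,0.6,0,0,42, 0,0.6,0,0,42, 0,0.6,0,0,42, 0,0.6,0,0,42]' >/dev/null; python3 ok.py
$J '[0,0,0,0,42, 0,0,0,0,42, 0,0,0,0,42, 0,0,0,0,42, 0,0,0,0,42]' >/dev/null; python3 ok.py
```

```text
25.85 along 609.8 push 13.01 fz 10.0
26.35 along 609.8 push 12.72 fz 9.0
```

```bash
J="python3 -m jog"
$J '[0,-0.8,0,0,42, 0,-1.6,0,0,42, 0,-2.4,0,0,42, 0,-3.2,0,0,42, 0,-4,0,0,42]' >/dev/null; python3 ok.py
$J '[0,-1,0,0,44, 0,-2,0,0,48, 0,-2,0,0,52, 0,-2,0,0,56, 0,-2,0,0,58]' >/dev/null; python3 ok.py
python3 - <<'E'
from h import *
im=optics.camera("wrist")[...,::-1]; a=optics.camera("top")[90:275,180:320,::-1]
a=cv2.convertScaleAbs(cv2.resize(a,None,fx=2.07,fy=2.07,interpolation=cv2.INTER_CUBIC),alpha=1.5)[:384]
a=cv2.copyMakeBorder(a,0,384-a.shape[0],0,0,cv2.BORDER_CONSTANT); cv2.imwrite("pics/p4.png",np.hstack([im,a])[:,:800])
E
```

```text
26.85 along 608.8 push 0.34 fz -0.2
27.35 along 606.7 push 0.4 fz 0.2
```

View pics/p4.png

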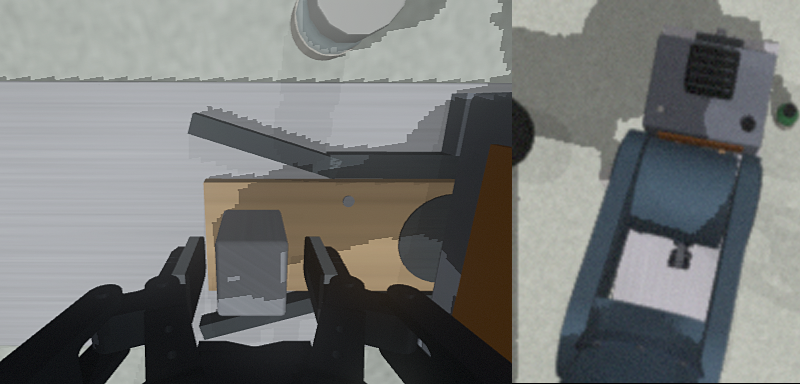

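The board is straight in the guides under the hood, and both pads are clear of the block (block columns 217-287, pads about 205 and 305). I lift clear and check.

```bash
J="python3 -m jog"
$J '[-6,0,0,0,58, -14,0,0,0,58, -26,0,0,0,58, -42,0,0,0,58, -60,0,0,0,58]' >/dev/null; python3 ok.py
$J '[-15,-5,0,0,58, -30,-15,0,0,58, -45,-25,0,0,58, -55,-30,0,0,58, -60,-30,0,0,58]' >/dev/null; python3 ok.py
$J '[0,0,0,0,58, 0,0,0,0,58, 0,0,0,0,58, 0,0,0,0,58, 0,0,0,0,58]'
python3 - <<'E'
from h import *
im=optics.camera("wrist")[...,::-1]; cv2.imwrite("pics/p5.png",im)
E
```

```text
27.95 along 606.6 push -0.31 fz -0.0
28.45 along 576.6 push 0.06 fz -0.3
time_s: 28.95
eef_pos: [0.5833, -0.0009, 0.1449]
eef_rot: [-0.459, -0.537, -0.46, 0.538]
wrist_force: [-0.2, -0.8, -1.0]
opening: 0.582
```

View pics/p5.png

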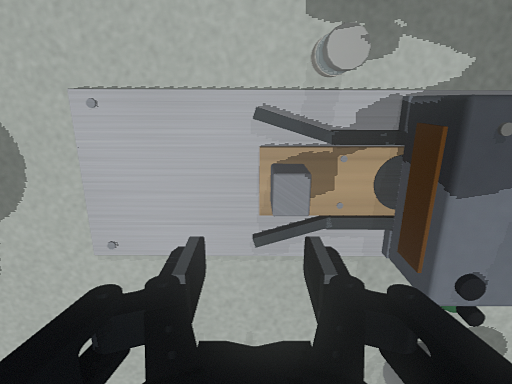

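Run:
```python
from h import *
from bench import hand_in
c=optics.get_calibration("wrist"); w=ray(c,[(260,147),(260,216),(385,147),(385,217)],.016)[:,:2]
d=[np.degrees(np.arctan2(*(w[i+2]-w[i])[::-1])) for i in(0,1)]; h=np.radians(-9); u=np.array([np.cos(h),np.sin(h)])
print("tail along",w[:2]@u,"nose from mouth",(w[:2]@u).mean()+.19-.705,"heading",d)
print(hand_in())
```

```text
tail along [0.58111817 0.58159424] nose from mouth 0.06635620482893534 heading [np.float64(-8.881282194069732), np.float64(-9.350963204620069)]
the job is handed in; nothing more can be done
None
```

The jig board is in the engraver, up against the stop, and I handed the job in. `hand_in()` reports no verdict.

**What I did**
- I gripped the board by its steel block and set it flat on the bed in front of the guides.
- I loosened the jaws and pushed it in with the rear finger pad. Sliding took about 1–2.5 N.
- The stop was felt with the nose roughly 70 mm inside the hood.
- I pushed to 13 N at the wrist and held it for about 0.5 s. Allowing for estimated drag, that is about 9–10 N on the stop.
- I then backed off slowly, opened the jaws and lifted clear.

**Last checks**
- **Position:** the final wrist picture shows the board in the lane between the guides. Its tail edge puts the nose about 66 mm inside the hood, give or take a few mm.
- **Straightness:** its sides run at -8.9° and -9.4°, against about -9.0° for the machine.
- **Arm clear:** the wrist force was about 1 N, which is noise level, with the arm lifted clear of everything.
- **Other things:** the arm never came near the other objects. I did not measure their positions again.

**Not measured directly**
- The stop force is worked out from the wrist reading, because the nose is out of sight under the hood.
- I could not check that the board still bears on the stop after release. I infer it from the slow backing off and from the front finger never touching the block.

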